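# Clamp the whetstone in its stone vice

### The job

Get the whetstone ready for sharpening the knife: lift it from the table and lay it gently on the two rails of the stone vice, between the far jaw and the pad, then let go of it. Wind the vice's crank clockwise until its rubber foot (the pad) has pushed the stone against the far jaw, and snug it up by feel: firm enough that the stone cannot creep, but never forced, or the stone will crack. Let go of the crank and leave the mug, spectacles, brush and bowl as they are.

Things in the scene. Friction and masses are not known exactly. Their poses are not given: they have to be found in the camera images.
- vice: Stone vice, 0.35 m long, fixed on the table on two dark cast end frames. Origin: on the table under its middle; z up; y along the vice from the crank end (-y) to the far-jaw end (+y); x across. End frames: 62 mm wide, centred at y = -160 and +128 mm. Between them nothing beside the rails is higher than 30 mm.
- bed (a point): Top of the stone's bed, over the vice's origin, 72 mm up; axes as the vice's. Bed: two flat steel rails along y, centred at x = -20 and +20 mm, 12 mm wide each. The far jaw (rubber-faced, 56 mm wide, rising 20 mm above the rails) is pinned with its face 90 to 100 mm to +y of this point, elsewhere each time. The gap from pad to far jaw starts 13 to 31 mm longer than the stone.
- screw_axis (a point): Point on the screw's axis (along y, 84.5 mm above the table) where it enters the vice's bridge at y = -177 mm; axes as the vice's. The bridge (44 mm wide, y = -177 to -147 mm) tops out 99 mm above the table. At the start the middle of the crank's arm stands 43 to 50 mm outside this point, the knob beyond it.
- pad: The vice's pad: a round rubber foot, 24 mm across, on the end of the screw, turning with it and so rubbing on the stone's end as it tightens. Origin: the middle of its pressing face, on the screw's axis, 84.5 mm above the table; y along the screw. Its face starts at y = -111 to -103 mm in the vice's frame and moves 16 mm along +y for each turn of the crank.
- grip (a point): Where to hold the crank: the middle of its wooden knob, a smooth rod 18 mm thick and 66 mm long, along the vice's y, spinning freely on its pin, so it can be held from above all the way round. 50 mm from the screw's axis, 47 mm outside (-y of) the middle of the steel arm; the knob reaches 25 mm farther out. Screw, crank and knob advance along +y with the pad, 16 mm a turn.
- crank (a joint): Crank angle, rad: 0 knob on top, growing clockwise seen from the crank end (top, +x, bottom, -x), which winds the pad in; starts at 0 to 3. The stone meets both faces between 8.2 and 12.3. Push at the knob while turning: 1 N free or with loose stone; then +15 to 40 N a rad: 10 N is snug, under 6 N slack (pad under 40 N), over 15 N the stone cracks (180 N). Locks itself when let go.
- stone: The whetstone, a plain two-layer block 60 x 180 x 25 mm (x, y, z) of about 0.6 kg, lying flat on the table at the start. Origin: the middle of its underside; y along its length, z up.
- mug: White china mug (bystander), 92 x 127 x 95 mm, origin at the middle of its underside.
- spectacles: Spectacles lying open (bystander), 141 x 142 x 42 mm, origin at the middle of the underside.
- brush: Small scrubbing brush (bystander), 30 x 86 x 22 mm, origin at the middle of its underside.
- bowl: Small china bowl upside down (bystander), 112 mm across, 56 mm high, origin at the middle of its underside.

How it is judged:
By the outcome, as a careful person would: the job done as asked, in the order asked, and still so for the second after the job is handed in, with the robot touching nothing.
It also fails if it takes over 72 s, if anything falls off the work surface, if the arm or the gripper's body presses on something with over 40 N, if the wrist force passes 120 N, or if a joint passes its speed limit or range.

### The arm

A 7-joint arm with a two-finger parallel gripper is mounted at the origin on a cart in front of the work surface, level with it; the furniture and walls round the work are solid. World frame = base frame: x ahead of the robot, y to its left, z up, the work surface at z = 0. Lengths are in m, angles in rad, forces in N, time in s.
With the tool pointing down it reaches from about 0.4 to 0.85 m from the base axis. Payload 10.4 kg.
Tool frame: the origin (TCP) lies midway between the tips of the shut fingers; the grasp point (between the pads) lies 19 mm behind it; z points along the fingers, y is the line along which they close (so a half turn about z gives the same grasp; the last joint's range is limited). The gripper opens to 87 mm and grips with 3 to 60 N. Pads are 19 mm wide; open, the fingers measure 117 mm over their backs; the gripper's body (75 mm by 190 mm) begins 51 mm behind the grasp point.
Start: joints at [-1.26, 0.332, -0.065, 1.46, 0.022, 1.35, -0.088], TCP at [0.205, 0.591, 0.223] pointing down, gripper open.
Joint ranges: [-2.6, 2.6], [-0.5, 2.12], [-1.47, 1.34], [0.16, 2.42], [-1.27, 4.41], [0.06, 2.06], [-2.6, 2.6]. Speed limits (rad/s): [2.22, 2.22, 2.79, 2.79, 3.14, 3.14, 3.14].

### API

Orientations are given as a unit quaternion [x, y, z, w].
In Python, from bench import r gives the robot as it stands.
- The arm moves only by the tool apply_moves, never from a script. Its argument "steps" is a list of rows, each a list of 7 numbers: the turn, a rotation vector about the tool's x, y, z in rad, then the shift along the tool's x, y, z in mm, then the opening, from -1 (shut) to 1 (fully open). In form: [[ax, ay, az, x, y, z, claw], ...]. A call has 1 to 20 rows; each row is the pose to reach, as a shift and turn from the pose commanded when the call began, along the tool's axes at that moment; what a row does not reach only later rows make up. A row lasts 1/12 s, in which the tool goes at most 41.7 mm and 7.16 degrees, less where a joint would pass 70% of its speed; a pose out of reach is approached as far as the arm can. A call with a gripper value outside its range is refused whole. The fingers move at their own pace and stop on an object; "force" is the grip in N (left out, the last holds). Time passes only in rows, so rows that repeat a pose let the fingers close. It gives the time, the measured TCP pose, the force, the opening and the grip force at its end, in the units of the state.
- r.read_state(): the state, without advancing time (a new reading comes with each control period).
- r.camera(name): name is "scene" or "top"; returns a dict with "pixels" (420x560x3 uint8, red, green, blue), "z_map" (420x560 float32, m along the optical axis (not along the pixel's ray), 0 where there is no reading), "fovy" (degrees; the focal length in pixels is half the picture's height over the tangent of half this angle, whatever the lens; pixels are square), "cx", "cy" (the principal point, pixels), "position" and "orientation" of the camera in the world. Camera axes: x right, y down, z forward; pixel columns grow to the right and rows downward; lengths in m; the calibration is good to about 2 mm. A picture is of the moment at which its call begins.
- r.close_job(): hands the job in; it is judged then, once.
The state is a dict: "time": time; "joint_positions": joint angles; "joint_vel": joint speeds; "joint_torque": joint torques, N m; "ee_pos": TCP position; "eef_rot": TCP orientation; "ft_force": force on the tool from outside, world axes, zero at the start; "torque": the same for the moment, N m; "width": finger opening in m; "grip_force": force on a finger pad.
Only numpy, scipy, OpenCV 4.12 (cv2) and the standard library are available. Lean on these libraries where they do the work, as an engineer would, in place of code of your own. Each camera call takes 0.05 s, during which the arm holds its last target. There are 200 camera calls.

## Working session

There is one attempt and no reset: what is moved stays moved. The work goes in short steps, Python scripts to look and compute and a tool call to move; the robot and the scene stay as the last step left them, time stands still between calls to the robot, and variables do not carry over. Pictures are saved under pics/ and viewed, at most 10 in all, crops included, and the job is handed in when it is done.

Besides the shell and the picture viewer there is one more tool, called as a command line: name --pt "numbers of a row" for each row, then --argument value for the rest. apply_moves: Moves the arm, as the interface text tells. Its arguments: {"type":"object","properties":{"steps":{"type":"array","items":{"type":"array","items":{"type":"number"}}},"force":{"type":"number"}},"required":["steps"]}

```bash
mkdir -p pics; cat > h.py <<'E'
import numpy as np, cv2
from scipy.spatial.transform import Rotation as R
from bench import r
def cloud(c):
    z=c["z_map"].astype(float); h,w=z.shape
    f=h/2/np.tan(np.radians(c["fovy"])/2)
    u,v=np.meshgrid(np.arange(w),np.arange(h))
    P=np.stack([(u-c["cx"])/f*z,(v-c["cy"])/f*z,z],-1)
    P=P@R.from_quat(c["orientation"]).as_matrix().T+np.array(c["position"])
    P[z==0]=np.nan
    return P
def get(n,save=None):
    c=r.camera(n)
    if save: cv2.imwrite("pics/"+save,c["pixels"][:,:,::-1])
    return c,cloud(c)
E
python3 - <<'E'
from h import *
np.set_printoptions(precision=4,suppress=True)
for n in("top","scene"):
    c,P=get(n,n+"0.png"); print(n,c["fovy"],c["position"],c["orientation"],c["cx"],c["cy"],(c["z_map"]==0).mean())
    np.save(n+"0.npy",P)
s=r.read_state(); print({k:np.round(v,4) for k,v in s.items()})
E
```

```text
top 43.795010092244524 [ 0.2221 -0.0756  1.5183] [ 0.709  -0.6966  0.0785 -0.0768] 270.32402632675394 211.0554181237589 0.003983843537414966
scene 44.832369637772274 [-0.6152 -0.8409  0.934 ] [ 0.7602 -0.4281  0.2321 -0.4302] 284.3232110475773 211.6953720737809 0.06701955782312925
{'time': np.float64(0.1), 'joint_positions': array([-1.2596,  0.3328, -0.0647,  1.4608,  0.0216,  1.3499, -0.0885]), 'joint_vel': array([-0.0015, -0.0034,  0.0007, -0.0024,  0.0003,  0.0017, -0.0004]), 'joint_torque': array([  0.0012, -62.455 ,   0.0246, -39.0715,  -0.0613,   0.0365,
         0.0001]), 'ee_pos': array([0.2046, 0.5902, 0.2219]), 'eef_rot': array([ 0.1661,  0.9861, -0.0006, -0.0001]), 'ft_force': array([-0.4005, -0.5482,  0.8432]), 'torque': array([-0.0143, -0.0384, -0.0206]), 'grip_force': np.float64(0.0), 'width': np.float64(0.0869)}
```

View pics/top0.png

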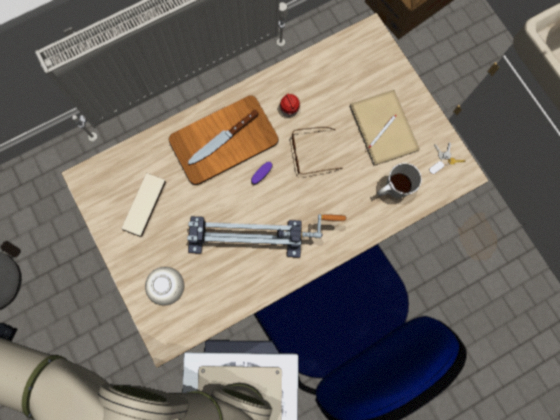

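View pics/scene0.png

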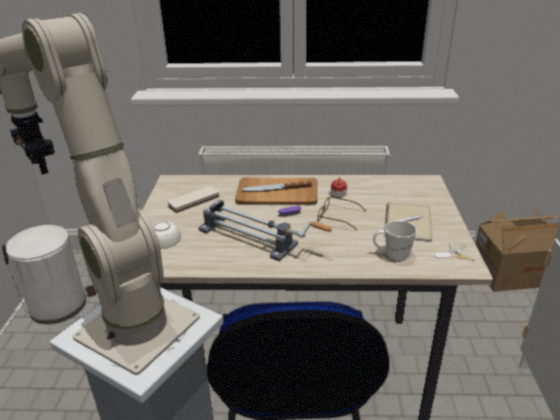

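The top view shows the stone at about (144,205), and the vice from its far jaw at (196,234) to its bridge at (295,238). The knob is at (333,217), the bowl at (164,286), the mug at (400,184), the spectacles at (318,152) and the brush at (262,173). The scene view agrees.

```bash
cat > m.py <<'E'
from h import *
np.set_printoptions(precision=4,suppress=True)
P=np.load("top0.npy"); I=cv2.imread("pics/top0.png"); H=cv2.cvtColor(I,cv2.COLOR_BGR2HSV)
def box(m,name):
    m=m.astype(np.uint8); n,l,s,_=cv2.connectedComponentsWithStats(m); k=1+np.argmax(s[1:,4]); q=P[l==k]
    rc=cv2.minAreaRect((q[:,:2]*1000).astype(np.float32)); print(name,len(q),np.nanmean(q,0),"rect",np.round(rc[0],1),np.round(rc[1],1),round(rc[2],1),"z",np.nanpercentile(q[:,2],[5,50,95])); return q
def roi(a,b,c,d):
    m=np.zeros(P.shape[:2],bool); m[c:d,a:b]=1; return m
z=P[...,2]
box(roi(110,175,165,245)&(z>.015),"stone")
print("table z",np.nanmedian(z[roi(100,120,200,215)]))
V=roi(180,312,205,265)
box(V&(z>.04),"vice>40mm")
box(V&(z>.006),"vice>6mm")
kn=(H[...,0]<14)&(H[...,1]>150)&roi(312,355,200,235); box(kn,"knob")
# vice axis from end frames (low dark points): left and right frames
dark=(H[...,2]<90)&V
for nm,a,b in(("far",180,215),("near",278,312)): box(dark&roi(a,b,205,265),nm)
for nm,a in(("mug",roi(360,425,155,205)),("specs",roi(285,345,120,180)),("brush",roi(245,280,155,190)),("bowl",roi(140,190,260,310))): box(a&(z>.006),nm)
rails=V&roi(208,285,205,265)&(z>.06)&(z<.082); box(rails,"rails")
Q=P[rails]; cv2.imwrite("pics/vz.png",cv2.resize(I[195:275,175:360],None,fx=4,fy=4,interpolation=cv2.INTER_CUBIC))
E
python3 m.py
```

```text
stone 1267 [0.5689 0.2968 0.025 ] rect [570.9 297.7] [ 65.1 180.3] 69.4 z [0.0192 0.025  0.0303]
table z 0.0006450720181285785
vice>40mm 1533 [ 0.4788 -0.0094  0.0766] rect [480.8 -17. ] [347.4  63.3] 88.9 z [0.0611 0.0731 0.0974]
vice>6mm 2301 [ 0.477  -0.0092  0.0577] rect [481.4 -11. ] [359.4 111.3] 88.7 z [0.0132 0.0693 0.0962]
knob 87 [ 0.5229 -0.2492  0.1089] rect [ 523.8 -250.5] [58.3 13. ] 90.0 z [0.1037 0.1089 0.1142]
far 212 [0.4703 0.1201 0.046 ] rect [476.4 117. ] [69.2 92.1] 59.7 z [-0.0038  0.0542  0.0946]
near 146 [ 0.4716 -0.138   0.0677] rect [ 469.7 -146.7] [100.2  26.1] 83.0 z [-0.0015  0.0907  0.0998]
mug 1023 [ 0.6459 -0.4581  0.0541] rect [ 640.4 -454. ] [ 90.9 153.5] 28.6 z [0.0233 0.0492 0.0953]
specs 70 [ 0.7339 -0.148   0.0306] rect [ 734.  -147.3] [130.3   8.8] 12.1 z [0.007  0.0363 0.0442]
brush 240 [ 0.6732 -0.0481  0.0226] rect [673.8 -48.4] [29.6 82.8] 45.6 z [0.0164 0.0231 0.0281]
bowl 1202 [0.3317 0.2178 0.042 ] rect [333.4 223.4] [108.4 110.2] 20.6 z [0.016  0.0454 0.0563]
rails 358 [ 0.4604 -0.009   0.0717] rect [460.8  -9.3] [213.9  13.2] 88.7 z [0.0656 0.0719 0.0774]
```

View pics/vz.png

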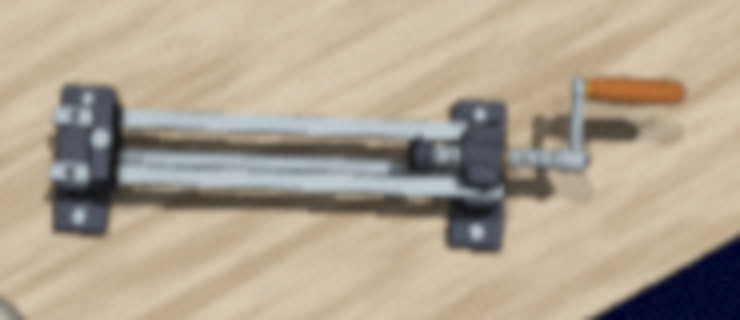

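The enlarged crop shows the rails at crop rows about 118-131 and 175-190. The far-jaw block's right edge is at column 118, the pad's left edge at 410, and the knob runs from (585,90) to (683,92). Next I cast rays onto the known heights.

```bash
cat >> h.py <<'E'
def cast(c,uv,z):
    h=420; f=h/2/np.tan(np.radians(c["fovy"])/2); uv=np.atleast_2d(uv).astype(float)
    d=np.c_[(uv[:,0]-c["cx"])/f,(uv[:,1]-c["cy"])/f,np.ones(len(uv))]@R.from_quat(c["orientation"]).as_matrix().T
    p=np.array(c["position"]); return p+d*((z-p[2])/d[:,2])[:,None]
E
cat > m2.py <<'E'
from h import *
np.set_printoptions(precision=4,suppress=True)
c,P=get("top"); I=c["pixels"]; H=cv2.cvtColor(I,cv2.COLOR_RGB2HSV)
S=H[...,1].astype(float);V=H[...,2].astype(float)
L=[]
for y0,y1,r0,r1 in((118/4+195,131/4+195,122,462),(175/4+195,188/4+195,122,450)):
    pts=[]
    for u in range(175+r0//4+3,175+r1//4-3):
        vc=y0+(y1-y0)*((u-175)*4-r0)/(r1-r0); v=np.arange(int(round(vc))-4,int(round(vc))+5)
        w=np.clip(V[v,u]-120,0,None)*np.clip(60-S[v,u],0,None)*(abs(v-vc)<3.6)
        if w.sum()>0: pts.append([u,(w*v).sum()/w.sum()])
    q=cast(c,pts,.072); pf=np.polyfit(q[:,1],q[:,0],1); res=q[:,0]-np.polyval(pf,q[:,1]); print("rail slope deg",np.degrees(np.arctan(pf[0])),"x at y=0",pf[1],"res",res.std()); L.append(pf)
m=np.mean(L,0); print("axis",m,"sep",L[0][1]-L[1][1])
z=P[...,2]
# stone
ms=np.zeros(z.shape,np.uint8); ms[165:245,110:175]=((S<75)&(V>150))[165:245,110:175]
k=cv2.connectedComponentsWithStats(ms); ms=(k[1]==1+np.argmax(k[2][1:,4])).astype(np.uint8)
ct=max(cv2.findContours(ms,0,2)[0],key=len)[:,0]; q=cast(c,ct,.025)
rc=cv2.minAreaRect((q[:,:2]*1000).astype(np.float32)); print("stone",rc)
pl=lambda a:cast(c,a[0],a[1])
C=lambda x,y:[175+(x+.5)/4-.5,195+(y+.5)/4-.5]
print("jaw edge top(z92)",cast(c,[C(118,120),C(118,160)],.092),"pad left z84",cast(c,[C(409,153)],.0845))
print("bridge R z99",cast(c,[C(505,140)],.099),"frames low far R",cast(c,[C(105,230),C(52,230)],.01),"near",cast(c,[C(449,245),C(501,245)],.01))
print("arm z84",cast(c,[C(579,158)],.0845),"arm z100",cast(c,[C(577,95)],.1),"knob ends",cast(c,[C(588,90),C(684,92),C(635,91)],.1))
for d in ("pad",):
  ys,xs=np.where((z>.06)); 
Q=P[215:240,310:350].reshape(-1,3); Q=Q[Q[:,2]>.04]; print(Q[np.argsort(Q[:,1])][::6])
Q=P[225:245,268:290].reshape(-1,3);Q=Q[(Q[:,2]>.08)]; print("pad-ish",Q[np.argsort(-Q[:,1])][:12])
Q=P[215:245,195:210].reshape(-1,3);Q=Q[(Q[:,2]>.085)]; print("jaw",Q[np.argsort(Q[:,1])][:16])
E
python3 m2.py
```

```text
rail slope deg 1.130427475050105 x at y=0 0.5031762101836624 res 0.0004532562796547747
rail slope deg 1.4431391744470217 x at y=0 0.46251919949735576 res 0.0005007008875594176
axis [0.0225 0.4828] sep 0.04065701068630667
stone ((570.9401245117188, 302.3680725097656), (245.90969848632812, 190.666015625), 3.289766788482666)
jaw edge top(z92) [[0.4991 0.1072 0.092 ]
 [0.471  0.106  0.092 ]] pad left z84 [[ 0.4809 -0.0954  0.0845]]
bridge R z99 [[ 0.4885 -0.1614  0.099 ]] frames low far R [[0.4335 0.1235 0.01  ]
 [0.4329 0.162  0.01  ]] near [[ 0.427  -0.1265  0.01  ]
 [ 0.4277 -0.1642  0.01  ]]
arm z84 [[ 0.4794 -0.2139  0.0845]] arm z100 [[ 0.521  -0.2111  0.1   ]] knob ends [[ 0.5247 -0.2188  0.1   ]
 [ 0.5245 -0.2854  0.1   ]
 [ 0.5246 -0.2514  0.1   ]]
[[ 0.5201 -0.2833  0.1021]
 [ 0.5248 -0.28    0.1061]
 [ 0.5167 -0.2774  0.1045]
 [ 0.5305 -0.2747  0.1055]
 [ 0.5219 -0.2717  0.1059]
 [ 0.5162 -0.2689  0.106 ]
 [ 0.531  -0.2667  0.1028]
 [ 0.5224 -0.2648  0.1164]
 [ 0.5211 -0.263   0.1092]
 [ 0.5155 -0.2603  0.1086]
 [ 0.5266 -0.2576  0.1091]
 [ 0.53   -0.2551  0.1065]
 [ 0.5131 -0
[... 955 characters left out ...]
0955  0.0961]
 [ 0.4805 -0.0955  0.1002]
 [ 0.4778 -0.0956  0.0994]
 [ 0.4847 -0.0956  0.0923]
 [ 0.4766 -0.0957  0.0907]
 [ 0.4736 -0.0958  0.0917]
 [ 0.4708 -0.0958  0.0914]
 [ 0.4681 -0.0959  0.0908]
 [ 0.4867 -0.0983  0.0969]
 [ 0.4809 -0.0983  0.0983]
 [ 0.4782 -0.0984  0.0974]
 [ 0.4848 -0.0984  0.092 ]]
jaw [[0.4838 0.1068 0.0928]
 [0.4866 0.1069 0.093 ]
 [0.4682 0.1069 0.0858]
 [0.4946 0.107  0.0952]
 [0.4816 0.1071 0.0894]
 [0.479  0.1071 0.0883]
 [0.5005 0.1074 0.0938]
 [0.4927 0.1075 0.0906]
 [0.4984 0.1078 0.0901]
 [0.4907 0.1079 0.0861]
 [0.5042 0.1081 0.0897]
 [0.5069 0.1081 0.0905]
 [0.4584 0.1083 0.0935]
 [0.5099 0.1084 0.0894]
 [0.4666 0.1085 0.0949]
 [0.472  0.1087 0.0958]]
```

```bash
cat >> h.py <<'E'
def plan(pos,yaw_deg):
    """shift mm in tool axes and az (rad) so that tool y points at yaw, from measured pose"""
    s=r.read_state(); M=R.from_quat(s["eef_rot"]).as_matrix()
    d=M.T@(np.array(pos)-np.array(s["ee_pos"]))*1000
    t=np.radians(yaw_deg); y=np.array([np.cos(t),np.sin(t),0]); z=np.array([0,0,-1.]); T=np.c_[np.cross(y,z),y,z]
    print("shift",np.round(d,1),"rotvec",np.round(R.from_matrix(M.T@T).as_rotvec(),4),"tool y yaw",np.degrees(np.arctan2(M[1,1],M[0,1])).round(2))
E
python3 - <<'E'
from h import *
c,P=get("top"); z=P[...,2]; m=np.zeros(z.shape,np.uint8); m[165:245,110:180]=(z>.0185)[165:245,110:180]
k=cv2.connectedComponentsWithStats(m); m=(k[1]==1+np.argmax(k[2][1:,4])).astype(np.uint8)
ct=max(cv2.findContours(m,0,2)[0],key=len)[:,0]; q=cast(c,ct,.025)
rc=cv2.minAreaRect((q[:,:2]*1000).astype(np.float32)); print("depth",rc,m.sum())
H=cv2.cvtColor(c["pixels"],cv2.COLOR_RGB2HSV); print("cols",[H[v,u].tolist() for u,v in((144,205),(150,190),(120,205),(138,225),(126,228))])
g=cv2.cvtColor(c["pixels"],cv2.COLOR_RGB2GRAY); b=((g>215)&(m>0)).astype(np.uint8); print(g[205,130:160])
q=P[m>0]; C=q[:,:2].mean(0); w,v=np.linalg.eigh(np.cov((cast(c,np.argwhere(m>0)[:,::-1],.025)[:,:2]).T)); print(cast(c,np.argwhere(m>0)[:,::-1].mean(0),.025),np.degrees(np.arctan2(v[1,1],v[0,1])),np.sqrt(12*w))
plan([rc[0][0]/1000,rc[0][1]/1000,.07],69.4)
E
```

```text
depth ((570.126708984375, 296.055419921875), (63.41051483154297, 180.06007385253906), 70.47573852539062) 1227
cols [[23, 29, 226], [24, 29, 227], [18, 54, 203], [23, 29, 228], [23, 30, 222]]
[194 197 212 220 220 220 220 220 220 222 220 220 219 219 220 221 222 222
 221 221 221 220 207 165  96  87 132 164 181 186]
[[0.56947146 0.29708684 0.025     ]] 160.05979407186058 [0.06166764 0.18039493]
shift [-441.6 -158.1  152.2] rotvec [-0.0008  0.0001  0.0257] tool y yaw 70.87
```

apply_moves --pt "0 0 0.014 -110 -40 25 1" --pt "0 0 0.014 -221 -79 50 1" --pt "0 0 0.014 -331 -118 75 1" --pt "0 0 0.014 -400 -143 100 1" --pt "0 0 0.014 -441 -158 120 1" --pt "0 0 0.014 -441 -158 140 1" --pt "0 0 0.014 -441 -158 150 1" --pt "0 0 0.014 -441 -158 150 1" --pt "0 0 0.014 -441 -158 150 1" --pt "0 0 0.014 -441 -158 150 1" --pt "0 0 0.014 -441 -158 150 1" --pt "0 0 0.014 -441 -158 150 1" --pt "0 0 0.014 -441 -158 150 1" --pt "0 0 0.014 -441 -158 150 1" --pt "0 0 0.014 -441 -158 150 1" --pt "0 0 0.014 -441 -158 150 1" --pt "0 0 0.014 -441 -158 150 1"

```text
time: 1.62
ee_pos: [0.5689, 0.2984, 0.0731]
eef_rot: [0.172, 0.985, 0.001, 0.0]
ft_force: [0.4, 0.3, -0.1]
width: 0.087
grip_force: 0.0
```

```bash
python3 -c "
from h import *
plan([.5697,.2968,.005],70.1); c,P=get('scene','s1.png'); get('top','t1.png')
cv2.imwrite('pics/c1.png',cv2.resize(cv2.imread('pics/s1.png')[140:260,120:260],None,fx=4,fy=4))
s=r.read_state(); print(s['ft_force'],s['width'],s['joint_positions'],s['time'])"
```

```text
shift [-1.3 -1.3 68.1] rotvec [ 0.0011 -0.0001  0.0017] tool y yaw 70.2
[ 0.19702835 -0.34413045 -1.13713461] 0.08701022298085745 [-0.66976593  0.48440994  0.15269986  1.58556142 -0.08105556  1.07700988
  0.72870894] 1.7167
```

View pics/c1.png

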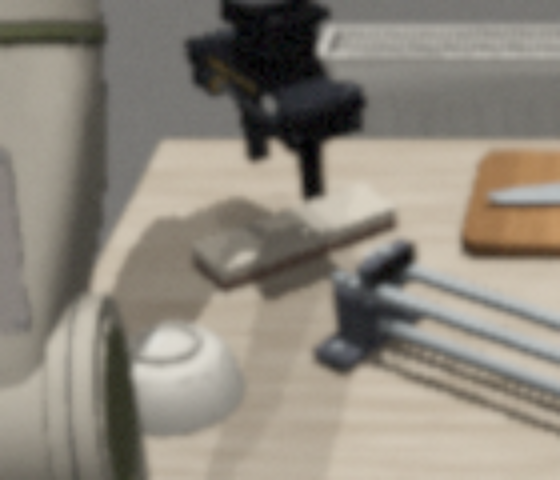

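The crop shows the open gripper straddling the stone at about (300,190), with the bowl clear of it. I'll descend and grip.

apply_moves --pt "0 0 0.002 -1 -1 20 1" --pt "0 0 0.002 -1 -1 40 1" --pt "0 0 0.002 -1 -1 55 1" --pt "0 0 0.002 -1 -1 64 1" --pt "0 0 0.002 -1 -1 69 1" --pt "0 0 0.002 -1 -1 69 1" --pt "0 0 0.002 -1 -1 69 0.2" --pt "0 0 0.002 -1 -1 69 0.2" --pt "0 0 0.002 -1 -1 69 0.2" --pt "0 0 0.002 -1 -1 69 0.2" --pt "0 0 0.002 -1 -1 69 0.2" --pt "0 0 0.002 -1 -1 69 0.2" --pt "0 0 0.002 -1 -1 69 0.2" --pt "0 0 0.002 -1 -1 69 0.2" --pt "0 0 0.002 -1 -1 69 0.2" --force 35

```text
time: 2.97
ee_pos: [0.5706, 0.2961, 0.0041]
eef_rot: [0.174, 0.985, 0.001, 0.0]
ft_force: [1.2, 2.5, 4.8]
width: 0.0599
grip_force: 35.0
```

apply_moves --pt "0 0 0 0 0 -5 0.2" --pt "0 0 0 0 0 -20 0.2" --pt "0 0 0 0 0 -45 0.2" --pt "0 0 0 0 0 -75 0.2" --pt "0 0 0 0 0 -105 0.2" --pt "0 0 0 0 0 -130 0.2" --pt "0 0 0 0 0 -140 0.2" --pt "0 0 0 0 0 -140 0.2" --pt "0 0 0 0 0 -140 0.2"

```text
time: 3.72
ee_pos: [0.5695, 0.2949, 0.1419]
eef_rot: [0.174, 0.985, -0.001, -0.001]
ft_force: [-0.6, 0.4, -6.9]
width: 0.0596
grip_force: 35.0
```

```bash
python3 -c "
from h import *
plan([.483,.0085,.14],-1.3); s=r.read_state(); print(s['ft_force'],s['torque'],s['grip_force'],s['joint_positions'])
c,P=get('top'); H=cv2.cvtColor(c['pixels'],cv2.COLOR_RGB2HSV)
Q=P[120:260,90:200].reshape(-1,3); M=R.from_quat(s['eef_rot']).as_matrix(); L=(Q-np.array(s['ee_pos']))@M
k=(L[:,2]>-24)&(L[:,2]<-12)&(abs(L[:,0])<130)&(abs(L[:,1])<.029); print('stone ends along tool x',np.nanpercentile(L[k,0],[0.5,2,50,98,99.5]),k.sum(),np.nanmedian(L[k,2]))
"
```

```text
shift [ -16.9 -298.7    2.4] rotvec [-0.0023 -0.      1.2436] tool y yaw 69.95
[-0.61316432  0.38340042 -6.94331572] [ 0.01046724  0.07570015 -0.01749897] 34.99604880809784 [-0.67399512  0.41995419  0.16368042  1.52316247 -0.07102229  1.20648328
  0.72206043]
stone ends along tool x nan 0 nan
  return np.nanmean(a, axis, out=out, keepdims=keepdims)
  return np.nanmean(a, axis, out=out, keepdims=keepdims)
```

apply_moves --pt "0 0 0.08 -1 -15 0 0.2" --pt "0 0 0.18 -3 -40 0 0.2" --pt "0 0 0.28 -4 -65 0 0.2" --pt "0 0 0.38 -5 -90 0 0.2" --pt "0 0 0.48 -7 -115 0 0.2" --pt "0 0 0.58 -8 -140 0 0.2" --pt "0 0 0.68 -9 -165 0 0.2" --pt "0 0 0.78 -11 -190 0 0.2" --pt "0 0 0.88 -12 -215 0 0.2" --pt "0 0 0.98 -14 -240 0 0.2" --pt "0 0 1.08 -15 -265 0 0.2" --pt "0 0 1.16 -16 -285 0 0.2" --pt "0 0 1.22 -17 -294 0 0.2" --pt "0 0 1.243 -17 -299 0 0.2" --pt "0 0 1.243 -17 -299 0 0.2" --pt "0 0 1.243 -17 -299 0 0.2" --pt "0 0 1.243 -17 -299 0 0.2"

```text
time: 5.18
ee_pos: [0.4836, 0.0098, 0.143]
eef_rot: [0.714, 0.7, -0.0, -0.0]
ft_force: [-0.6, 0.6, -6.2]
width: 0.06
grip_force: 35.0
```

```bash
python3 -c "
from h import *
plan([.483,.0085,.078],-1.3); s=r.read_state(); print(s['ft_force'],s['torque'],s['grip_force'],s['joint_positions'])
c,P=get('top','t2.png');get('scene','s2.png')
Q=P.reshape(-1,3); M=R.from_quat(s['eef_rot']).as_matrix(); L=(Q-np.array(s['ee_pos']))@M
k=(L[:,2]>-.033)&(L[:,2]<-.008)&(abs(L[:,0])<.13)&(abs(L[:,1])<.05); print('tool x',np.nanpercentile(L[k,0],[0,2,50,98,100]),'tool y',np.nanpercentile(L[k,1],[0,2,50,98,100]),k.sum(),np.nanmedian(L[k,2]))
a=cv2.imread('pics/t2.png')[170:290,160:360];cv2.imwrite('pics/c2.png',cv2.resize(a,None,fx=4,fy=4))
"
```

```text
shift [-1.3 -0.6 65. ] rotvec [-0.0009  0.0001  0.0037] tool y yaw -1.09
[-0.57663086  0.63223075 -6.15449102] [-0.07879765  0.08945171 -0.03240819] 34.99615430831909 [-0.54218809  0.07742785  0.44954291  1.9473429  -0.03726981  1.12561423
 -0.09673067]
tool x [-0.08929058 -0.08846684 -0.06515903 -0.03989791  0.0903675 ] tool y [-0.03032043 -0.02939137 -0.00107873  0.02912026  0.03054184] 427 -0.020606567354010036
```

View pics/c2.png

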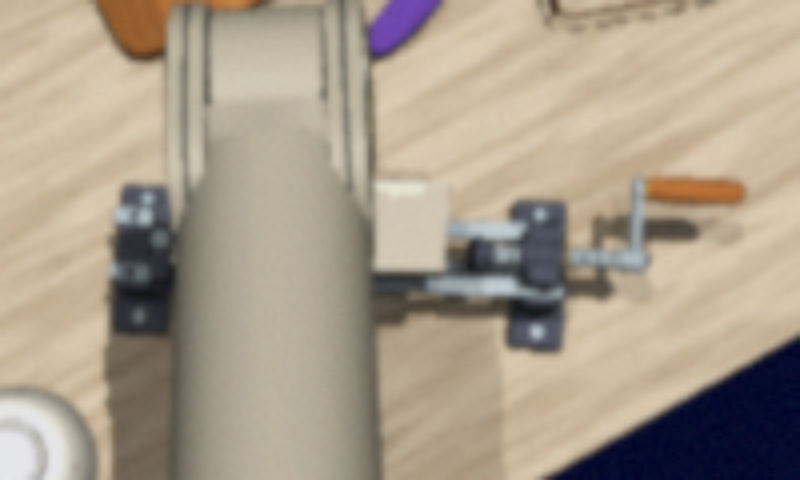

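The crop shows the held stone's pad end at about (447,228), with the pad left of the bridge at (470,255). The stone is centred in the gripper to within 1 mm. Lowering it.

apply_moves --pt "0 0 0.004 -1 -0.6 15 0.2" --pt "0 0 0.004 -1 -0.6 35 0.2" --pt "0 0 0.004 -1 -0.6 50 0.2" --pt "0 0 0.004 -1 -0.6 58 0.2" --pt "0 0 0.004 -1 -0.6 62 0.2" --pt "0 0 0.004 -1 -0.6 64 0.2" --pt "0 0 0.004 -1 -0.6 64 0.2" --pt "0 0 0.004 -1 -0.6 64 0.2"

```text
time: 5.95
ee_pos: [0.4837, 0.0079, 0.0802]
eef_rot: [0.716, 0.698, 0.001, 0.0]
ft_force: [-1.3, 0.2, -6.3]
width: 0.0598
grip_force: 35.0
```

apply_moves --pt "0 0 0 0 0 0.5 0.2" --pt "0 0 0 0 0 1 0.2" --pt "0 0 0 0 0 1 0.2"

```text
time: 6.2
ee_pos: [0.4833, 0.0079, 0.0788]
eef_rot: [0.716, 0.698, 0.0, 0.0]
ft_force: [-0.4, 1.1, -6.5]
width: 0.0594
grip_force: 35.0
```

apply_moves --pt "0 0 0 0 0 0.5 0.2" --pt "0 0 0 0 0 1 0.2" --pt "0 0 0 0 0 1.3 0.2" --pt "0 0 0 0 0 1.3 0.2"

```text
time: 6.53
ee_pos: [0.4831, 0.0078, 0.0772]
eef_rot: [0.716, 0.698, -0.0, -0.0]
ft_force: [-0.1, 1.1, -6.5]
width: 0.0595
grip_force: 35.0
```

apply_moves --pt "0 0 0 0 0 0.5 0.2" --pt "0 0 0 0 0 0.8 0.2" --pt "0 0 0 0 0 0.8 0.2"

```text
time: 6.78
ee_pos: [0.4831, 0.0078, 0.0763]
eef_rot: [0.716, 0.698, -0.0, -0.0]
ft_force: [-0.1, -0.3, -5.7]
width: 0.0599
grip_force: 35.0
```

apply_moves --pt "0 0 0 0 0 0.4 0.2" --pt "0 0 0 0 0 0.7 0.2" --pt "0 0 0 0 0 0.7 0.2"

```text
time: 7.03
ee_pos: [0.4832, 0.0078, 0.0761]
eef_rot: [0.716, 0.698, 0.0, -0.0]
ft_force: [-3.9, -0.4, 2.2]
width: 0.0592
grip_force: 35.0
```

The stone is on the rails: the force changed by about 8 N. I'll release and rise.

apply_moves --pt "0 0 0 0 0 0 0.45" --pt "0 0 0 0 0 0 0.7" --pt "0 0 0 0 0 0 1" --pt "0 0 0 0 0 0 1" --pt "0 0 0 0 0 0 1" --pt "0 0 0 0 0 0 1" --pt "0 0 0 0 0 -15 1" --pt "0 0 0 0 0 -40 1" --pt "0 0 0 0 0 -70 1" --pt "0 0 0 0 0 -95 1" --pt "0 0 0 -30 0 -100 1" --pt "0 0 0 -70 0 -100 1" --pt "0 0 0 -110 0 -100 1" --pt "0 0 0 -150 0 -100 1" --pt "0 0 0 -190 0 -100 1" --pt "0 0 0 -230 0 -100 1" --pt "0 0 0 -260 0 -100 1" --pt "0 0 0 -270 0 -100 1" --pt "0 0 0 -270 0 -100 1"

```text
time: 8.62
ee_pos: [0.4751, -0.2652, 0.1757]
eef_rot: [0.718, 0.696, -0.001, 0.0]
ft_force: [0.0, 0.9, -0.5]
width: 0.0867
grip_force: 0.0
```

```bash
python3 -c "
from h import *
s=r.read_state(); print(s['ft_force'],s['torque'],s['width'],s['joint_positions'])
c,P=get('top','t3.png');get('scene','s3.png')
a=cv2.imread('pics/t3.png')[170:290,160:360];b=cv2.imread('pics/s3.png')[180:270,170:370]
cv2.imwrite('pics/c3.png',np.vstack([cv2.resize(a,(500,300)),cv2.resize(b,(600,270))[:,:500]]))
Q=P[190:270,170:300].reshape(-1,3); k=(Q[:,2]>.09)&(Q[:,2]<.105); q=Q[k]
for lo,hi in((.46,.475),(.475,.49),(.49,.505)):
  t=q[(q[:,0]>lo)&(q[:,0]<hi)]; print(lo,np.sort(t[:,1]).round(3)[:5],np.sort(t[:,1]).round(3)[-5:])
m=np.zeros(P.shape[:2],np.uint8)
H=cv2.cvtColor(c['pixels'],cv2.COLOR_RGB2HSV); m[190:270,170:300]=((P[...,2]>.085)&(P[...,2]<.11)&(H[...,2]>165)&(H[...,1]<70))[190:270,170:300]
ct=max(cv2.findContours(m,0,2)[0],key=cv2.contourArea)[:,0]; print(cv2.minAreaRect((cast(c,ct,.097)[:,:2]*1000).astype(np.float32)))
"
```

```text
[ 0.02982659  0.88413012 -0.51586444] [-0.0387646   0.0599199  -0.03893957] 0.0867107042152038 [-0.19340557  0.21062791  0.70523786  1.77271444 -0.14378402  1.21068573
  0.52097663]
0.46 [-0.157 -0.157 -0.157 -0.157 -0.156] [0.12  0.12  0.122 0.123 0.125]
0.475 [-0.156 -0.156 -0.156 -0.156 -0.156] [0.121 0.122 0.122 0.123 0.123]
0.49 [-0.157 -0.157 -0.156 -0.154 -0.154] [0.121 0.121 0.122 0.124 0.124]
((484.00811767578125, 8.34967041015625), (179.13746643066406, 58.657466888427734), 88.56237030029297)
```

View pics/c3.png

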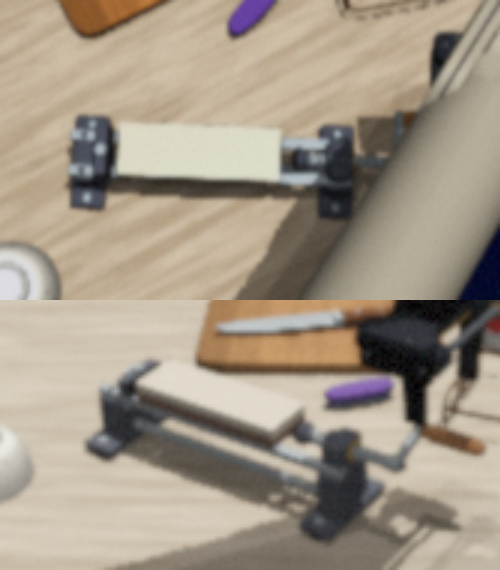

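The picture shows the stone flat and square on the rails between jaw and pad, with about 8 mm free at the jaw and 14 mm at the pad. The knob is at about (450,440) in the lower part, under the gripper. Planning the grip now.

```bash
python3 -c "
from h import *
plan([.5237,-.263,.083],-1.3)"
```

```text
shift [-0.5 47.5 92.4] rotvec [-0.0005 -0.0005 -0.0033] tool y yaw -1.49
```

apply_moves --pt "0 0 -0.003 0 20 5 0.4" --pt "0 0 -0.003 0 40 15 0.4" --pt "0 0 -0.003 0 47.5 35 0.4" --pt "0 0 -0.003 0 47.5 60 0.4" --pt "0 0 -0.003 0 47.5 80 0.4" --pt "0 0 -0.003 0 47.5 92 0.4" --pt "0 0 -0.003 0 47.5 92 0.4" --pt "0 0 -0.003 0 47.5 92 0.4"

```text
time: 9.38
ee_pos: [0.5238, -0.2623, 0.084]
eef_rot: [0.715, 0.699, 0.0, -0.0]
ft_force: [0.1, 0.1, -0.1]
width: 0.0616
grip_force: 0.0
```

```bash
python3 -c "
from h import *
plan([.5237,-.263,.083],-1.3);s=r.read_state(); print(s['ft_force'],s['width'])
get('scene','s4.png'); b=cv2.imread('pics/s4.png')[190:270,260:360]; cv2.imwrite('pics/c4.png',cv2.resize(b,None,fx=6,fy=6))"
```

```text
shift [-0.7 -0.1  1. ] rotvec [-0.0004 -0.0006  0.001 ] tool y yaw -1.24
[ 0.11874912  0.13249444 -0.07397804] 0.061592610831692755
```

View pics/c4.png

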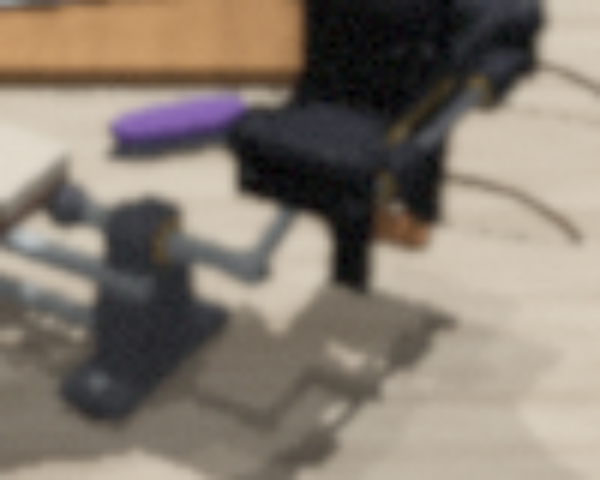

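The crop shows the knob at about (405,230) between the two fingers. Closing at 20 N.

apply_moves --pt "0 0 0.001 0 0 1 -0.2" --pt "0 0 0.001 0 0 1 -0.7" --pt "0 0 0.001 0 0 1 -0.7" --pt "0 0 0.001 0 0 1 -0.7" --pt "0 0 0.001 0 0 1 -0.7" --pt "0 0 0.001 0 0 1 -0.7" --pt "0 0 0.001 0 0 1 -0.7" --force 20

```text
time: 10.02
ee_pos: [0.5236, -0.2634, 0.0828]
eef_rot: [0.716, 0.699, 0.0, -0.0]
ft_force: [-0.1, -0.9, -0.1]
width: 0.0219
grip_force: 0.0
```

```bash
cat > arc.py <<'E'
import sys
from h import *
# arc.py th0 th1 n [r]: rows (tool y=vice x, tool x=vice +y, tool z down), relative to th0
a,b,n=float(sys.argv[1]),float(sys.argv[2]),int(sys.argv[3])
for t in np.linspace(a,b,n+1)[1:]:
    print([0,0,0,round(16*(t-a)/2/np.pi,1),round(50*(np.sin(t)-np.sin(a)),1),round(-50*(np.cos(t)-np.cos(a)),1),-0.7],end=",")
print()
E
python3 -c "
from h import *
s=r.read_state(); p=s['ee_pos'];print(p,s['ft_force'],s['width'],s['grip_force']); ax=.4828+.0225*p[1]; print(p[0]-ax,np.arcsin((p[0]-ax)/.05))"; python3 arc.py 1.2 2.5 16
```

```text
[ 0.52358958 -0.26337109  0.08275125] [-0.14522935 -0.91084155 -0.06138486] 0.021916835539191243 0.0
0.046715429977225 1.2063145062723053
[0, 0, 0, np.float64(0.2), np.float64(1.3), np.float64(3.8), -0.7],[0, 0, 0, np.float64(0.4), np.float64(2.3), np.float64(7.8), -0.7],[0, 0, 0, np.float64(0.6), np.float64(3.0), np.float64(11.8), -0.7],[0, 0, 0, np.float64(0.8), np.float64(3.3), np.float64(15.8), -0.7],[0, 0, 0, np.float64(1.0), np.float64(3.4), np.float64(19.9), -0.7],[0, 0, 0, np.float64(1.2), np.float64(3.1), np.float64(23.9), -0.7],[0, 0, 0, np.float64(1.4), np.float64(2.4), np.float64(28.0), -0.7],[0, 0, 0, np.float64(1.7), np.float64(1.5), np.float64(31.9), -0.7],[0, 0, 0, np.float64(1.9), np.float64(0.2), np.float64(35.8), -0.7],[0, 0, 0, np.float64(2.1), np.float64(-1.4), np.float64(39.5), -0.7],[0, 0, 0, np.float64(2.3), np.float64(-3.3), np.float64(43.1), -0.7],[0, 0, 0, np.float64(2.5), np.float64(-5.5), np.float64(46.5), -0.7],[0, 0, 0, np.float64(2.7), np.float64(-7.9), np.float64(49.8), -0.7],[0, 0, 0, np.float64(2.9), np.float64(-10.6), np.float64(52.8), -0.7],[0, 0, 0, np.float64(3.1), np.float64(-13.5), np.float64(55.6), -0.7],[0, 0, 0, np.float64(3.3), np.float64(-16.7), np.float64(58.2), -0.7],
```

apply_moves --pt "0 0 0 0 0 0 -1" --pt "0 0 0 0 0 0 -1" --pt "0 0 0 0 0 0 -1" --pt "0 0 0 0 0 0 -1" --force 20

```text
time: 10.35
ee_pos: [0.5233, -0.2633, 0.0826]
eef_rot: [0.716, 0.699, -0.0, -0.0]
ft_force: [-1.6, 0.7, 0.3]
width: 0.0176
grip_force: 20.0
```

apply_moves --pt "0 0 0 0.2 1.3 3.8 -1" --pt "0 0 0 0.4 2.3 7.8 -1" --pt "0 0 0 0.6 3.0 11.8 -1" --pt "0 0 0 0.8 3.3 15.8 -1" --pt "0 0 0 1.0 3.4 19.9 -1" --pt "0 0 0 1.0 3.4 19.9 -1"

```text
time: 10.85
ee_pos: [0.5249, -0.2622, 0.0609]
eef_rot: [0.716, 0.698, -0.001, -0.002]
ft_force: [-6.9, 1.4, 0.9]
width: 0.018
grip_force: 20.0
```

```bash
sed -i 's/round(/float(round(/;s/round(16\*(t-a)\/2\/np.pi,1)/round(16*(t-a)\/2\/np.pi,1))/' arc.py; cat > arc.py <<'E'
import sys
from h import *
a,b,n=float(sys.argv[1]),float(sys.argv[2]),int(sys.argv[3])
for t in np.linspace(a,b,n+1)[1:]:
    print("[0,0,0,%.1f,%.1f,%.1f,-1]"%(16*(t-a)/2/np.pi,50*(np.sin(t)-np.sin(a)),-50*(np.cos(t)-np.cos(a))),end=",")
print()
E
python3 arc.py 1.606 3.2 17; python3 arc.py 3.2 5.0 18
```

```text
[0,0,0,0.2,-0.4,4.7,-1],[0,0,0,0.5,-1.2,9.3,-1],[0,0,0,0.7,-2.5,13.8,-1],[0,0,0,1.0,-4.1,18.2,-1],[0,0,0,1.2,-6.2,22.4,-1],[0,0,0,1.4,-8.6,26.4,-1],[0,0,0,1.7,-11.5,30.1,-1],[0,0,0,1.9,-14.6,33.6,-1],[0,0,0,2.1,-18.1,36.7,-1],[0,0,0,2.4,-21.8,39.6,-1],[0,0,0,2.6,-25.8,42.0,-1],[0,0,0,2.9,-30.0,44.1,-1],[0,0,0,3.1,-34.4,45.8,-1],[0,0,0,3.3,-38.9,47.0,-1],[0,0,0,3.6,-43.5,47.8,-1],[0,0,0,3.8,-48.2,48.2,-1],[0,0,0,4.1,-52.9,48.2,-1],
[0,0,0,0.3,-5.0,-0.5,-1],[0,0,0,0.5,-9.9,-1.6,-1],[0,0,0,0.8,-14.6,-3.1,-1],[0,0,0,1.0,-19.2,-5.1,-1],[0,0,0,1.3,-23.6,-7.5,-1],[0,0,0,1.5,-27.7,-10.4,-1],[0,0,0,1.8,-31.5,-13.6,-1],[0,0,0,2.0,-34.9,-17.2,-1],[0,0,0,2.3,-38.0,-21.2,-1],[0,0,0,2.5,-40.7,-25.4,-1],[0,0,0,2.8,-42.9,-29.9,-1],[0,0,0,3.1,-44.7,-34.5,-1],[0,0,0,3.3,-46.0,-39.4,-1],[0,0,0,3.6,-46.8,-44.3,-1],[0,0,0,3.8,-47.1,-49.3,-1],[0,0,0,4.1,-46.9,-54.3,-1],[0,0,0,4.3,-46.2,-59.2,-1],[0,0,0,4.6,-45.0,-64.1,-1],
```

```bash
python3 arc.py 1.71 2.4 8
```

```text
[0,0,0,0.2,-0.8,4.2,-1],[0,0,0,0.4,-1.9,8.4,-1],[0,0,0,0.7,-3.4,12.4,-1],[0,0,0,0.9,-5.3,16.3,-1],[0,0,0,1.1,-7.4,20.1,-1],[0,0,0,1.3,-9.9,23.6,-1],[0,0,0,1.5,-12.7,26.9,-1],[0,0,0,1.8,-15.7,29.9,-1],
```

apply_moves --pt "0 0 0 0.2 -2.8 4.2 -1" --pt "0 0 0 0.4 -3.9 8.4 -1" --pt "0 0 0 0.7 -5.4 12.4 -1" --pt "0 0 0 0.9 -7.3 16.3 -1" --pt "0 0 0 1.1 -9.4 20.1 -1" --pt "0 0 0 1.3 -11.9 23.6 -1" --pt "0 0 0 1.5 -14.7 26.9 -1" --pt "0 0 0 1.8 -17.7 29.9 -1" --pt "0 0 0 1.8 -17.7 29.9 -1"

```text
time: 11.6
ee_pos: [0.5089, -0.2602, 0.0324]
eef_rot: [0.716, 0.698, -0.0, -0.0]
ft_force: [0.3, 0.8, -1.5]
width: 0.0181
grip_force: 20.0
```

```bash
python3 arc.py 2.4 3.3 10;  python3 -c "
from h import *
s=r.read_state();print(s['ee_pos'],s['eef_rot'],s['ft_force'])
get('scene','s5.png')"
```

```text
[0,0,0,0.2,-3.5,2.9,-1],[0,0,0,0.5,-7.1,5.5,-1],[0,0,0,0.7,-11.1,7.7,-1],[0,0,0,0.9,-15.2,9.5,-1],[0,0,0,1.1,-19.4,11.0,-1],[0,0,0,1.4,-23.8,12.1,-1],[0,0,0,1.6,-28.2,12.8,-1],[0,0,0,1.8,-32.7,13.1,-1],[0,0,0,2.1,-37.2,13.0,-1],[0,0,0,2.3,-41.7,12.5,-1],
[ 0.50886811 -0.26018413  0.03237189] [ 7.15633299e-01  6.98476182e-01 -9.37965413e-06 -6.71017888e-05] [ 0.27055195  0.84451179 -1.53698392]
```

apply_moves --pt "0 0 0 0.2 -3.5 2.9 -1" --pt "0 0 0 0.5 -7.1 5.5 -1" --pt "0 0 0 0.7 -11.1 7.7 -1" --pt "0 0 0 0.9 -15.2 9.5 -1" --pt "0 0 0 1.1 -19.4 11.0 -1" --pt "0 0 0 1.4 -23.8 12.1 -1" --pt "0 0 0 1.6 -28.2 12.8 -1" --pt "0 0 0 1.8 -32.7 13.1 -1" --pt "0 0 0 2.1 -37.2 13.0 -1" --pt "0 0 0 2.3 -41.7 12.5 -1" --pt "0 0 0 2.3 -41.7 12.5 -1"

```text
time: 12.57
ee_pos: [0.4664, -0.2569, 0.0203]
eef_rot: [0.716, 0.698, -0.0, -0.001]
ft_force: [-2.4, -1.8, -5.2]
width: 0.0179
grip_force: 20.0
```

```bash
python3 arc.py 3.3 4.9 17
```

```text
[0,0,0,0.2,-4.6,-1.0,-1],[0,0,0,0.5,-9.1,-2.3,-1],[0,0,0,0.7,-13.4,-4.2,-1],[0,0,0,1.0,-17.6,-6.4,-1],[0,0,0,1.2,-21.5,-8.9,-1],[0,0,0,1.4,-25.2,-11.9,-1],[0,0,0,1.7,-28.6,-15.2,-1],[0,0,0,1.9,-31.6,-18.7,-1],[0,0,0,2.2,-34.3,-22.6,-1],[0,0,0,2.4,-36.7,-26.7,-1],[0,0,0,2.6,-38.6,-31.0,-1],[0,0,0,2.9,-40.1,-35.4,-1],[0,0,0,3.1,-41.2,-40.0,-1],[0,0,0,3.4,-41.9,-44.6,-1],[0,0,0,3.6,-42.1,-49.3,-1],[0,0,0,3.8,-41.9,-54.0,-1],[0,0,0,4.1,-41.2,-58.7,-1],
```

apply_moves --pt "0 0 0 0.2 -4.6 0 -1" --pt "0 0 0 0.5 -9.1 -1.3 -1" --pt "0 0 0 0.7 -13.4 -3.2 -1" --pt "0 0 0 1.0 -17.6 -5.4 -1" --pt "0 0 0 1.2 -21.5 -7.9 -1" --pt "0 0 0 1.4 -25.2 -10.9 -1" --pt "0 0 0 1.7 -28.6 -14.2 -1" --pt "0 0 0 1.9 -31.6 -17.7 -1" --pt "0 0 0 2.2 -34.3 -21.6 -1" --pt "0 0 0 2.4 -36.7 -25.7 -1" --pt "0 0 0 2.6 -38.6 -30.0 -1" --pt "0 0 0 2.9 -40.1 -34.4 -1" --pt "0 0 0 3.1 -41.2 -39.0 -1" --pt "0 0 0 3.4 -41.9 -43.6 -1" --pt "0 0 0 3.6 -42.1 -48.3 -1" --pt "0 0 0 3.8 -41.9 -53.0 -1" --pt "0 0 0 4.1 -41.2 -57.7 -1" --pt "0 0 0 4.1 -41.2 -57.7 -1"

```text
time: 14.07
ee_pos: [0.4267, -0.2519, 0.0789]
eef_rot: [0.716, 0.699, 0.0, -0.0]
ft_force: [-5.6, -1.7, 0.7]
width: 0.0179
grip_force: 20.0
```

```bash
python3 arc.py 4.9 6.5 17
```

```text
[0,0,0,0.2,1.1,-4.6,-1],[0,0,0,0.5,2.6,-9.0,-1],[0,0,0,0.7,4.5,-13.3,-1],[0,0,0,1.0,6.9,-17.4,-1],[0,0,0,1.2,9.6,-21.3,-1],[0,0,0,1.4,12.6,-24.8,-1],[0,0,0,1.7,16.0,-28.1,-1],[0,0,0,1.9,19.7,-31.1,-1],[0,0,0,2.2,23.6,-33.7,-1],[0,0,0,2.4,27.7,-35.9,-1],[0,0,0,2.6,32.1,-37.7,-1],[0,0,0,2.9,36.6,-39.1,-1],[0,0,0,3.1,41.2,-40.0,-1],[0,0,0,3.4,45.8,-40.6,-1],[0,0,0,3.6,50.6,-40.7,-1],[0,0,0,3.8,55.2,-40.3,-1],[0,0,0,4.1,59.9,-39.5,-1],
```

apply_moves --pt "0 0 0 0.2 -0.4 -4.6 -1" --pt "0 0 0 0.5 1.1 -9.0 -1" --pt "0 0 0 0.7 3.0 -13.3 -1" --pt "0 0 0 1.0 5.4 -17.4 -1" --pt "0 0 0 1.2 8.1 -21.3 -1" --pt "0 0 0 1.4 11.1 -24.8 -1" --pt "0 0 0 1.7 14.5 -28.1 -1" --pt "0 0 0 1.9 18.2 -31.1 -1" --pt "0 0 0 2.2 22.1 -33.7 -1" --pt "0 0 0 2.4 26.2 -35.9 -1" --pt "0 0 0 2.6 30.6 -37.7 -1" --pt "0 0 0 2.9 35.1 -39.1 -1" --pt "0 0 0 3.1 39.7 -40.0 -1" --pt "0 0 0 3.4 44.3 -40.6 -1" --pt "0 0 0 3.6 49.1 -40.7 -1" --pt "0 0 0 3.8 53.7 -40.3 -1" --pt "0 0 0 4.1 58.4 -39.5 -1" --pt "0 0 0 4.1 58.4 -39.5 -1"

```text
time: 15.57
ee_pos: [0.4864, -0.2492, 0.1177]
eef_rot: [0.715, 0.699, 0.0, 0.001]
ft_force: [1.8, -3.0, 2.1]
width: 0.0178
grip_force: 20.0
```

```bash
python3 arc.py 6.5 7.9 15; python3 -c "
from h import *
s=r.read_state();print(s['ee_pos'],s['eef_rot'],s['ft_force'])"
```

```text
[0,0,0,0.2,4.5,1.2,-1],[0,0,0,0.5,8.9,2.8,-1],[0,0,0,0.7,13.1,4.9,-1],[0,0,0,1.0,17.1,7.3,-1],[0,0,0,1.2,20.8,10.1,-1],[0,0,0,1.4,24.3,13.2,-1],[0,0,0,1.7,27.5,16.6,-1],[0,0,0,1.9,30.3,20.3,-1],[0,0,0,2.1,32.8,24.2,-1],[0,0,0,2.4,34.9,28.4,-1],[0,0,0,2.6,36.6,32.8,-1],[0,0,0,2.9,37.9,37.2,-1],[0,0,0,3.1,38.8,41.8,-1],[0,0,0,3.3,39.2,46.5,-1],[0,0,0,3.6,39.2,51.1,-1],
[ 0.48641483 -0.24917727  0.11768554] [7.15330037e-01 6.98786495e-01 1.07068188e-04 6.01293940e-04] [ 1.83659478 -2.98644303  2.12602479]
```

apply_moves --pt "0 0 0 -0.3 4.5 1.2 -1" --pt "0 0 0 0 8.9 2.8 -1" --pt "0 0 0 0.2 13.1 4.9 -1" --pt "0 0 0 0.5 17.1 7.3 -1" --pt "0 0 0 0.7 20.8 10.1 -1" --pt "0 0 0 0.9 24.3 13.2 -1" --pt "0 0 0 1.2 27.5 16.6 -1" --pt "0 0 0 1.4 30.3 20.3 -1" --pt "0 0 0 1.6 32.8 24.2 -1" --pt "0 0 0 1.9 34.9 28.4 -1" --pt "0 0 0 2.1 36.6 32.8 -1" --pt "0 0 0 2.4 37.9 37.2 -1" --pt "0 0 0 2.6 38.8 41.8 -1" --pt "0 0 0 2.8 39.2 46.5 -1" --pt "0 0 0 3.1 39.2 51.1 -1" --pt "0 0 0 3.1 39.2 51.1 -1"

```text
time: 16.9
ee_pos: [0.5247, -0.2466, 0.0653]
eef_rot: [0.715, 0.699, -0.0, -0.0]
ft_force: [7.1, 1.2, -2.5]
width: 0.0181
grip_force: 20.0
```

```bash
python3 arc.py 7.9 8.6 10; python3 -c "
from h import *
s=r.read_state();print(s['ee_pos'],s['eef_rot'],s['ft_force'])
c,P=get('top','t6.png'); H=cv2.cvtColor(c['pixels'],cv2.COLOR_RGB2HSV); m=np.zeros(P.shape[:2],np.uint8)
m[190:270,170:300]=((P[...,2]>.085)&(P[...,2]<.11)&(H[...,2]>165)&(H[...,1]<70))[190:270,170:300]
ct=max(cv2.findContours(m,0,2)[0],key=cv2.contourArea)[:,0]; print(cv2.minAreaRect((cast(c,ct,.097)[:,:2]*1000).astype(np.float32)))"
```

```text
[0,0,0,0.2,-0.3,3.5,-1],[0,0,0,0.4,-0.8,6.9,-1],[0,0,0,0.5,-1.6,10.4,-1],[0,0,0,0.7,-2.6,13.7,-1],[0,0,0,0.9,-3.8,17.0,-1],[0,0,0,1.1,-5.3,20.2,-1],[0,0,0,1.2,-7.0,23.2,-1],[0,0,0,1.4,-8.9,26.2,-1],[0,0,0,1.6,-10.9,29.0,-1],[0,0,0,1.8,-13.2,31.6,-1],
[ 0.52465062 -0.24655632  0.06525548] [ 7.15419137e-01  6.98695540e-01 -1.40741975e-06 -4.48261068e-05] [ 7.08578873  1.24254895 -2.50998086]
((483.9660339355469, 11.822967529296875), (179.64166259765625, 58.780513763427734), 88.61366271972656)
```

apply_moves --pt "0 0 0 0.2 1.2 3.5 -1" --pt "0 0 0 0.4 0.9 6.9 -1" --pt "0 0 0 0.5 0.2 10.4 -1" --pt "0 0 0 0.7 -0.8 13.7 -1" --pt "0 0 0 0.9 -2.0 17.0 -1" --pt "0 0 0 1.1 -3.5 20.2 -1" --pt "0 0 0 1.2 -5.2 23.2 -1" --pt "0 0 0 1.4 -7.1 26.2 -1" --pt "0 0 0 1.6 -9.1 29.0 -1" --pt "0 0 0 1.8 -11.4 31.6 -1" --pt "0 0 0 1.8 -11.4 31.6 -1"

```text
time: 17.87
ee_pos: [0.5115, -0.2445, 0.0341]
eef_rot: [0.716, 0.698, -0.0, -0.001]
ft_force: [-3.7, 4.6, 3.5]
width: 0.0176
grip_force: 20.0
```

```bash
python3 arc.py 8.6 9.2 9; python3 arc.py 9.2 9.6 8
```

```text
[0,0,0,0.2,-2.3,2.4,-1],[0,0,0,0.3,-4.8,4.6,-1],[0,0,0,0.5,-7.5,6.6,-1],[0,0,0,0.7,-10.2,8.5,-1],[0,0,0,0.8,-13.1,10.1,-1],[0,0,0,1.0,-16.1,11.6,-1],[0,0,0,1.2,-19.2,12.9,-1],[0,0,0,1.4,-22.4,14.0,-1],[0,0,0,1.5,-25.6,14.8,-1],
[0,0,0,0.1,-2.5,0.5,-1],[0,0,0,0.3,-4.9,0.9,-1],[0,0,0,0.4,-7.4,1.1,-1],[0,0,0,0.5,-9.9,1.2,-1],[0,0,0,0.6,-12.4,1.2,-1],[0,0,0,0.8,-14.9,1.1,-1],[0,0,0,0.9,-17.4,0.9,-1],[0,0,0,1.0,-19.9,0.5,-1],
```

apply_moves --pt "0 0 0 0.6 -3.3 1.9 -1" --pt "0 0 0 0.7 -5.8 4.1 -1" --pt "0 0 0 0.9 -8.5 6.1 -1" --pt "0 0 0 1.1 -11.2 8.0 -1" --pt "0 0 0 1.2 -14.1 9.6 -1" --pt "0 0 0 1.4 -17.1 11.1 -1" --pt "0 0 0 1.6 -20.2 12.4 -1" --pt "0 0 0 1.8 -23.4 13.5 -1" --pt "0 0 0 1.9 -26.6 14.3 -1" --pt "0 0 0 1.9 -26.6 14.3 -1"

```text
time: 18.7
ee_pos: [0.4855, -0.2423, 0.0203]
eef_rot: [0.716, 0.698, -0.0, -0.0]
ft_force: [-0.8, 1.2, -2.2]
width: 0.0175
grip_force: 20.0
```

```bash
cat > st.py <<'E'
from h import *
a=[]
for _ in range(3):
    c=r.camera("top"); s=r.read_state(); a.append(np.r_[s['ft_force'],s['ee_pos']])
a=np.mean(a,0); F=a[:3]; p=a[3:]; x=p[0]-.4752; z=p[2]-.068; t=np.arctan2(x,z); P=cloud(c)
print("t",s['time'],"F",F.round(2),"p",p.round(4),"theta",(t+2*np.pi*(1 if t>0 else 2)).round(3),"rad mm",np.hypot(x,z)*1000,"resist",round(-(F[0]*np.cos(t)-F[2]*np.sin(t)),2),"radial",round(F[0]*np.sin(t)+F[2]*np.cos(t),2))
H=cv2.cvtColor(c['pixels'],cv2.COLOR_RGB2HSV); m=np.zeros(P.shape[:2],np.uint8)
m[190:270,170:300]=((P[...,2]>.085)&(P[...,2]<.11)&(H[...,2]>165)&(H[...,1]<70))[190:270,170:300]
ct=max(cv2.findContours(m,0,2)[0],key=cv2.contourArea)[:,0]; print(cv2.minAreaRect((cast(c,ct,.097)[:,:2]*1000).astype(np.float32)))
E
python3 st.py
```

```text
t 18.85 F [-0.32  0.78 -2.14] p [ 0.4859 -0.2424  0.0204] theta 9.205 rad mm 48.77338101340683 resist -0.78 radial 2.02
((483.9707946777344, 15.024147033691406), (179.1184539794922, 58.689430236816406), 88.69942474365234)
```

apply_moves --pt "0 0 0 0.1 -2.5 1.0 -1" --pt "0 0 0 0.3 -4.9 1.4 -1" --pt "0 0 0 0.4 -7.4 1.6 -1" --pt "0 0 0 0.5 -9.9 1.7 -1" --pt "0 0 0 0.6 -12.4 1.7 -1" --pt "0 0 0 0.6 -12.4 1.7 -1"

```text
time: 19.35
ee_pos: [0.4737, -0.2414, 0.019]
eef_rot: [0.716, 0.698, 0.0, -0.0]
ft_force: [-0.1, 1.9, 1.7]
width: 0.0174
grip_force: 20.0
```

```bash
python3 st.py; python3 arc.py 9.45 10.05 12
```

```text
t 19.5 F [-0.18  1.64  2.12] p [ 0.4738 -0.2414  0.019 ] theta 9.453 rad mm 49.065554065030696 resist -0.24 radial -2.11
((483.99700927734375, 16.178695678710938), (178.7095489501953, 58.689430236816406), 88.69942474365234)
[0,0,0,0.1,-2.5,-0.1,-1],[0,0,0,0.3,-5.0,-0.4,-1],[0,0,0,0.4,-7.5,-0.7,-1],[0,0,0,0.5,-9.9,-1.2,-1],[0,0,0,0.6,-12.3,-1.9,-1],[0,0,0,0.8,-14.7,-2.6,-1],[0,0,0,0.9,-17.1,-3.5,-1],[0,0,0,1.0,-19.4,-4.4,-1],[0,0,0,1.1,-21.6,-5.5,-1],[0,0,0,1.3,-23.8,-6.7,-1],[0,0,0,1.4,-25.9,-8.0,-1],[0,0,0,1.5,-28.0,-9.4,-1],
```

apply_moves --pt "0 0 0 0.1 -2.5 -0.3 -1" --pt "0 0 0 0.3 -5.0 -0.6 -1" --pt "0 0 0 0.4 -7.5 -0.9 -1" --pt "0 0 0 0.4 -7.5 -0.9 -1"

```text
time: 19.83
ee_pos: [0.4662, -0.2409, 0.0199]
eef_rot: [0.716, 0.698, 0.0, -0.0]
ft_force: [0.3, 0.8, 1.2]
width: 0.0177
grip_force: 20.0
```

```bash
python3 st.py; python3 arc.py 9.6 10.2 12
```

```text
t 19.9833 F [0.02 1.76 2.21] p [ 0.4663 -0.2409  0.0198] theta 9.607 rad mm 48.977770896794 resist -0.38 radial -2.18
((483.9983215332031, 16.235633850097656), (178.59564208984375, 58.689430236816406), 88.69942474365234)
[0,0,0,0.1,-2.4,-0.5,-1],[0,0,0,0.3,-4.9,-1.1,-1],[0,0,0,0.4,-7.3,-1.9,-1],[0,0,0,0.5,-9.6,-2.7,-1],[0,0,0,0.6,-11.9,-3.7,-1],[0,0,0,0.8,-14.2,-4.8,-1],[0,0,0,0.9,-16.4,-6.0,-1],[0,0,0,1.0,-18.5,-7.3,-1],[0,0,0,1.1,-20.5,-8.7,-1],[0,0,0,1.3,-22.5,-10.2,-1],[0,0,0,1.4,-24.4,-11.8,-1],[0,0,0,1.5,-26.3,-13.5,-1],
```

apply_moves --pt "0 0 0 0.1 -2.4 -0.5 -1" --pt "0 0 0 0.3 -4.9 -1.1 -1" --pt "0 0 0 0.4 -7.3 -1.9 -1" --pt "0 0 0 0.4 -7.3 -1.9 -1"

```text
time: 20.32
ee_pos: [0.4589, -0.2403, 0.0219]
eef_rot: [0.716, 0.698, 0.0, -0.0]
ft_force: [0.7, -0.2, 1.3]
width: 0.0178
grip_force: 20.0
```

```bash
python3 st.py; python3 arc.py 9.75 10.35 12
```

```text
t 20.4667 F [0.28 1.03 1.85] p [ 0.4591 -0.2403  0.0218] theta 9.76 rad mm 48.96245865311654 resist -0.35 radial -1.84
((484.0050354003906, 16.534942626953125), (178.9664306640625, 58.68943405151367), 88.69941711425781)
[0,0,0,0.1,-2.3,-0.9,-1],[0,0,0,0.3,-4.7,-1.8,-1],[0,0,0,0.4,-6.9,-2.9,-1],[0,0,0,0.5,-9.1,-4.1,-1],[0,0,0,0.6,-11.2,-5.4,-1],[0,0,0,0.8,-13.3,-6.8,-1],[0,0,0,0.9,-15.3,-8.4,-1],[0,0,0,1.0,-17.2,-10.0,-1],[0,0,0,1.1,-19.0,-11.7,-1],[0,0,0,1.3,-20.8,-13.5,-1],[0,0,0,1.4,-22.4,-15.3,-1],[0,0,0,1.5,-24.0,-17.3,-1],
```

apply_moves --pt "0 0 0 0.1 -2.3 -0.9 -1" --pt "0 0 0 0.3 -4.7 -1.8 -1" --pt "0 0 0 0.4 -6.9 -2.9 -1" --pt "0 0 0 0.4 -6.9 -2.9 -1"

```text
time: 20.8
ee_pos: [0.4521, -0.2398, 0.0248]
eef_rot: [0.716, 0.698, 0.0, -0.0]
ft_force: [-0.1, 0.7, 0.4]
width: 0.0177
grip_force: 20.0
```

```bash
python3 st.py; python3 arc.py 9.9 10.5 12
```

```text
t 20.95 F [0.74 0.61 1.61] p [ 0.4523 -0.2398  0.0247] theta 9.912 rad mm 48.99170642021616 resist -0.1 radial -1.76
((484.00726318359375, 16.62981414794922), (179.15621948242188, 58.689430236816406), 88.69942474365234)
[0,0,0,0.1,-2.2,-1.2,-1],[0,0,0,0.3,-4.3,-2.5,-1],[0,0,0,0.4,-6.4,-3.9,-1],[0,0,0,0.5,-8.4,-5.4,-1],[0,0,0,0.6,-10.3,-7.0,-1],[0,0,0,0.8,-12.1,-8.7,-1],[0,0,0,0.9,-13.9,-10.5,-1],[0,0,0,1.0,-15.5,-12.4,-1],[0,0,0,1.1,-17.1,-14.4,-1],[0,0,0,1.3,-18.5,-16.4,-1],[0,0,0,1.4,-19.9,-18.5,-1],[0,0,0,1.5,-21.1,-20.7,-1],
```

apply_moves --pt "0 0 0 0.1 -2.2 -1.2 -1" --pt "0 0 0 0.3 -4.3 -2.5 -1" --pt "0 0 0 0.4 -6.4 -3.9 -1"

```text
time: 21.2
ee_pos: [0.4461, -0.2394, 0.0287]
eef_rot: [0.716, 0.699, 0.0, 0.0]
ft_force: [3.2, -1.3, -1.2]
width: 0.0176
grip_force: 20.0
```

```bash
python3 st.py; python3 arc.py 10.05 10.55 10
```

```text
t 21.35 F [ 2.06 -1.01 -0.59] p [ 0.4459 -0.2394  0.0288] theta 10.066 rad mm 48.96765426164314 resist 2.0 radial -0.76
((484.0094299316406, 16.724769592285156), (179.34617614746094, 58.689430236816406), 88.69942474365234)
[0,0,0,0.1,-2.0,-1.5,-1],[0,0,0,0.3,-3.9,-3.1,-1],[0,0,0,0.4,-5.7,-4.8,-1],[0,0,0,0.5,-7.5,-6.6,-1],[0,0,0,0.6,-9.1,-8.5,-1],[0,0,0,0.8,-10.7,-10.5,-1],[0,0,0,0.9,-12.1,-12.5,-1],[0,0,0,1.0,-13.5,-14.6,-1],[0,0,0,1.1,-14.7,-16.8,-1],[0,0,0,1.3,-15.9,-19.0,-1],
```

apply_moves --pt "0 0 0 0.1 -2.0 -1.5 -1" --pt "0 0 0 0.3 -3.9 -3.1 -1"

```text
time: 21.52
ee_pos: [0.4423, -0.2392, 0.0317]
eef_rot: [0.716, 0.699, -0.0, 0.0]
ft_force: [3.9, -3.5, -2.0]
width: 0.0177
grip_force: 20.0
```

```bash
python3 st.py; python3 arc.py 10.16 10.56 8
```

```text
t 21.6667 F [ 3.05 -2.99 -1.77] p [ 0.4421 -0.2392  0.0319] theta 10.167 rad mm 49.00772817196454 resist 3.45 radial -0.75
((484.0610656738281, 16.81867218017578), (179.53628540039062, 58.59043884277344), 88.69942474365234)
[0,0,0,0.1,-1.8,-1.7,-1],[0,0,0,0.3,-3.5,-3.5,-1],[0,0,0,0.4,-5.2,-5.4,-1],[0,0,0,0.5,-6.7,-7.4,-1],[0,0,0,0.6,-8.1,-9.5,-1],[0,0,0,0.8,-9.5,-11.6,-1],[0,0,0,0.9,-10.7,-13.7,-1],[0,0,0,1.0,-11.8,-16.0,-1],
```

apply_moves --pt "0 0 0 -0.2 -1.8 -1.7 -1" --pt "0 0 0 -0.1 -3.5 -3.5 -1" --pt "0 0 0 0 -5.2 -5.4 -1"

```text
time: 21.92
ee_pos: [0.4372, -0.2389, 0.037]
eef_rot: [0.716, 0.699, -0.0, 0.0]
ft_force: [5.9, -4.5, -5.8]
width: 0.018
grip_force: 20.0
```

```bash
python3 st.py; python3 arc.py 10.31 10.61 6
```

```text
t 22.0667 F [ 4.79 -4.19 -4.1 ] p [ 0.437  -0.2389  0.0371] theta 10.316 rad mm 49.07104902931607 resist 6.2 radial -1.15
((484.13543701171875, 16.772918701171875), (179.24459838867188, 58.5327033996582), 88.74519348144531)
[0,0,0,0.1,-1.5,-2.0,-1],[0,0,0,0.3,-3.0,-4.0,-1],[0,0,0,0.4,-4.3,-6.1,-1],[0,0,0,0.5,-5.5,-8.3,-1],[0,0,0,0.6,-6.6,-10.6,-1],[0,0,0,0.8,-7.6,-12.9,-1],
```

apply_moves --pt "0 0 0 -0.4 -1.5 -2.0 -1" --pt "0 0 0 -0.5 -3.0 -4.0 -1"

```text
time: 22.23
ee_pos: [0.4343, -0.2388, 0.0408]
eef_rot: [0.715, 0.699, 0.0, 0.0]
ft_force: [7.3, -2.0, -7.0]
width: 0.0178
grip_force: 20.0
```

```bash
python3 st.py; python3 arc.py 10.41 10.61 4
```

```text
t 22.3833 F [ 4.89 -1.88 -5.12] p [ 0.4341 -0.2388  0.041 ] theta 10.413 rad mm 49.173138891086694 resist 6.96 radial -1.27
((484.1341857910156, 16.717018127441406), (179.35646057128906, 58.5327033996582), 88.74519348144531)
[0,0,0,0.1,-1.3,-2.1,-1],[0,0,0,0.3,-2.6,-4.3,-1],[0,0,0,0.4,-3.7,-6.5,-1],[0,0,0,0.5,-4.7,-8.8,-1],
```

apply_moves --pt "0 0 0 0 -0.9 -1.5 -1" --pt "0 0 0 -0.2 -1.8 -3.0 -1"

```text
time: 22.55
ee_pos: [0.4324, -0.2388, 0.0437]
eef_rot: [0.715, 0.699, 0.0, 0.0]
ft_force: [7.0, -0.9, -9.6]
width: 0.0177
grip_force: 20.0
```

```bash
python3 st.py
```

```text
t 22.7 F [ 5.33 -1.66 -6.34] p [ 0.4323 -0.2387  0.0438] theta 10.481 rad mm 49.217794733523206 resist 8.15 radial -1.52
((484.17315673828125, 16.681961059570312), (179.04554748535156, 58.581275939941406), 88.71001434326172)
```

It is snug, at about 8 N held and 12 N while turning. Letting go and moving clear.

apply_moves --pt "0 0 0 0 0.5 1 -0.6" --pt "0 0 0 0 0.5 1 -0.2" --pt "0 0 0 0 0.5 1 0.2" --pt "0 0 0 0 0.5 1 0.2" --pt "0 0 0 0 0.5 1 0.2" --pt "0 0 0 0 0.5 -5 0.2" --pt "0 0 0 0 0.5 -20 0.2" --pt "0 0 0 0 0.5 -45 0.2" --pt "0 0 0 0 0.5 -80 0.2" --pt "0 0 0 0 0.5 -115 0.2" --pt "0 0 0 0 0.5 -150 0.2" --pt "0 0 0 0 0.5 -180 0.2" --pt "0 0 0 0 0.5 -190 0.2" --pt "0 0 0 0 0.5 -190 0.2" --pt "0 0 0 0 0.5 -190 0.2"

```text
time: 23.95
ee_pos: [0.4325, -0.2392, 0.234]
eef_rot: [0.716, 0.699, 0.0, 0.0]
ft_force: [-0.6, -0.0, -1.2]
width: 0.0524
grip_force: 0.0
```

```bash
python3 st.py; python3 -c "
from h import *
get('scene','s9.png'); cv2.imwrite('pics/c9.png',cv2.resize(cv2.imread('pics/s9.png')[150:285,130:430],None,fx=2.6,fy=2.6))"
```

```text
t 24.1 F [-0.1   0.7   0.13] p [ 0.432  -0.239   0.2328] theta 12.31 rad mm 170.39995504709137 resist 0.07 radial 0.15
((484.1789855957031, 16.77796173095703), (179.2320556640625, 58.57918167114258), 88.69941711425781)
```

View pics/c9.png

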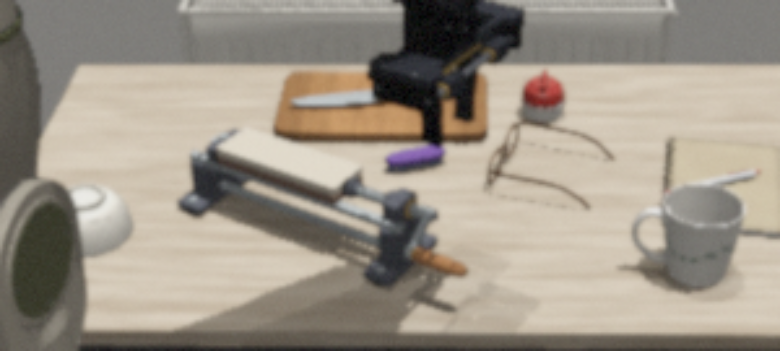

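The picture shows the stone clamped between jaw (215,150) and pad (350,185). The knob is free at (440,262), and the bowl, brush, spectacles and mug look unmoved.

```bash
python3 -c "
from bench import r
print(r.close_job())"
```

```text
the job is handed in; nothing more can be done
None
```

The stone is clamped against the far jaw, wound until the push at the knob was about 8 N held and 12 N turning; the crank is released, the mug, spectacles, brush and bowl look untouched, and the job was handed in at about 24 s (no verdict was returned).

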